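# Arm the ultraviolet lamp of the comparison microscope

## Robot

A 6-joint arm with a two-finger parallel gripper is mounted at the origin on the work surface. World frame = base frame: x ahead of the robot, y to its left, z up, the work surface at z = 0. Lengths are in m, angles in rad, forces in N, time in s.
With the tool pointing down it reaches from about 0.225 to 0.875 m from the base axis. Payload 3.4 kg.
Tool frame: the origin (TCP) lies between the finger pads; the fingertips stand 19 mm ahead of it and the grasp point (between the pads) is the TCP; z points along the fingers, y is the line along which they close (so a half turn about z gives the same grasp; the last joint's range is limited). The gripper opens to 85 mm and grips with 20 to 120 N. Pads are 22 mm wide; open, the fingers measure 114 mm over their backs; the gripper's body (76 mm by 85 mm) begins 54 mm behind the grasp point. The pads swing forward as they close: fully open they stand 13 mm farther back than shut.
Start: joints at [1.053, 0.276, 1.505, -0, 1.361, -0.121], TCP at [0.222, 0.53, 0.25] pointing down, gripper open.
Joint ranges: [-2.89, 2.89], [-0.75, 2.08], [0.22, 2.7], [-1.18, 4.32], [0.11, 2.71], [-2.7, 2.7]. Speed limits (rad/s): [2.57, 2.57, 3.14, 3.14, 3.14, 3.14].

## Interface

Orientations are given as a unit quaternion [w, x, y, z].
In Python, from rig import get_state, imaging, ticket gives the robot as it stands. The module is installed in compiled form; this text tells all that it offers.
- The arm moves only by the shell command python3 -m inch 'ROWS' [FORCE]. ROWS is JSON, a list of rows, each an object with "claw": the opening, from -1 (shut) to 1 (fully open); "travel": the shift along the world's x, y, z in units of 200 mm (1.0 is 200 mm), a list of three; "turn": the turn about the world's z in units of 180 degrees (1.0 is 180 degrees). A call has 1 to 5 rows; each row is the pose to reach, as a shift and turn from the pose commanded when the call began, turning the shorter way round; what a row does not reach only later rows make up. A row lasts 1/10 s, in which the tool goes at most 50 mm and 8.59 degrees, less where a joint would pass 70% of its speed; a pose out of reach is approached as far as the arm can. A call with a number of a shift or a turn outside -1 to 1 is refused whole. A call with a gripper value outside its range is refused whole. The fingers move at their own pace and stop on an object; FORCE is the grip in N (left out, the last holds). Time passes only in rows, so rows that repeat a pose let the fingers close. It gives the time, the measured TCP pose, the force, the opening and the grip force at its end, in the units of the state.
- get_state(): the state, without advancing time (a new reading comes with each control period).
- imaging.get_image(name): name is "scene" or "top" or "wrist"; returns the picture (400x640x3 uint8, red, green, blue); there is no depth.
- imaging.camera_params(name): a dict with "camera_matrix" (3x3 intrinsics, pixels), "cam_to_world" (4x4, takes a point from camera to world coordinates); the wrist camera has in their place "T_tool_cam" (4x4, takes a point from camera to tool coordinates, whose origin is the TCP and whose axes are the flange's). Camera axes: x right, y down, z forward; pixel columns grow to the right and rows downward; lengths in m; the calibration is good to about 2 mm. The wrist camera is an equidistant fisheye: a pixel r from the principal point sees the ray r / f radians off the axis. A picture is of the moment at which its call begins: read the wrist's pose just before it. camera_params takes no time and is no camera call.
- ticket.sign_off(): hands the job in; it is judged then, once.
The state is a dict: "clock": time; "qpos": joint angles; "qd": joint speeds; "effort": joint torques, N m; "position": TCP position; "ee_rot": TCP orientation; "contact_force": force on the tool from outside, world axes, zero at the start; "moment": the same for the moment, N m; "width": finger opening in m; "gripper_force": force on a finger pad.
Only numpy, scipy, OpenCV 4.12 (cv2) and the standard library are available. Lean on these libraries where they do the work, as an engineer would, in place of code of your own. Each camera call takes 0.05 s, during which the arm holds its last target. There are 200 camera calls.

## Task

Switch on the ultraviolet lamp: on the supply box with the red guard, push the guard's lip up and back with a fingertip until the guard stands open, push the toggle beneath it fully over away from you, towards the hinge, and then tip the guard forward so that it drops fully shut over the toggle. Push gently, leave the yellow-guarded switch alone, and do not shift or pick up any of the things lying about.

Things in the scene. Friction and masses are not known exactly. Their poses are not given: they have to be found in the camera images.
- red_supply: fixed grey supply box of the ultraviolet lamp, 160 (x) x 120 (y) x 60 high, red-guarded switch on top. Origin: centre of its underside, on the table. Its -x face is the front, towards the robot (yaw up to 0.35 rad). A 4 mm black plate under the switch, x -80 to +32 mm, 76 wide, has its top 64 mm above the table
- red_guard (a joint): red guard: hood 60 wide (y), open below, hinged at its rear. 0 = shut, grows as the front swings up and back, stop at 1.75 rad. About 60 g, no spring: below 1.05 rad it falls shut by itself (damped, under 1 s), beyond 1.2 rad it falls open and stays. Open, the lip points up, its edge 112 mm above and 31 mm behind the hinge; the roof's rear-most corner is 66 mm behind, 80 mm above it
- red_hinge (a point): middle of the red guard's hinge line, along the box's y, at x = +14 mm and 70 mm up in the box's frame; axes are the box's. Shut guard relative to it: front wall's outside at x = -92 mm, from 5 mm below to 50 mm above; flat roof 50 mm above, from x = -92 to -28 mm, then sloping down to the hinge
- red_lip (a point): middle of the front edge of the red guard's finger lip; turns with the guard. Shut, the lip is level, 60 wide, 4 thick, x = -92 to -116 mm from the hinge, underside 8 mm above hinge height. It overhangs the box's front edge by 22 mm with free air below, so a fingertip tilted forward 25 to 45 degrees gets under it from the front
- red_lever (a joint): steel toggle under the red guard, bat 10 thick, pivot in the box's frame at x = -30 mm, y = 0, 66 mm up. 0 = off, leaning 20 degrees to the front; 0.70 rad = on, leaning 20 degrees towards the hinge, at its stop. About 2 N at the tip moves it; it stays where it is left. Starts off, within 0.12 rad
- red_lever_tip (a point): centre of the 13 mm ball end of the toggle under the red guard, 30 mm from its pivot
- yellow_supply: fixed grey supply box of the ring light, 160 (x) x 120 (y) x 60 high, yellow-guarded switch on top. Origin: centre of its underside, on the table. Its -x face is the front, towards the robot (yaw up to 0.35 rad). A 4 mm black plate under the switch, x -80 to +32 mm, 76 wide, has its top 64 mm above the table
- yellow_guard (a joint): yellow guard: hood 60 wide (y), open below, hinged at its rear. 0 = shut, grows as the front swings up and back, stop at 1.75 rad. About 60 g, no spring: below 1.05 rad it falls shut by itself (damped, under 1 s), beyond 1.2 rad it falls open and stays. Open, the lip points up, its edge 112 mm above and 31 mm behind the hinge; the roof's rear-most corner is 66 mm behind, 80 mm above it
- yellow_hinge (a point): middle of the yellow guard's hinge line, along the box's y, at x = +14 mm and 70 mm up in the box's frame; axes are the box's. Shut guard relative to it: front wall's outside at x = -92 mm, from 5 mm below to 50 mm above; flat roof 50 mm above, from x = -92 to -28 mm, then sloping down to the hinge
- yellow_lip (a point): middle of the front edge of the yellow guard's finger lip; turns with the guard. Shut, the lip is level, 60 wide, 4 thick, x = -92 to -116 mm from the hinge, underside 8 mm above hinge height. It overhangs the box's front edge by 22 mm with free air below, so a fingertip tilted forward 25 to 45 degrees gets under it from the front
- yellow_lever (a joint): steel toggle under the yellow guard, bat 10 thick, pivot in the box's frame at x = -30 mm, y = 0, 66 mm up. 0 = off, leaning 20 degrees to the front; 0.70 rad = on, leaning 20 degrees towards the hinge, at its stop. About 2 N at the tip moves it; it stays where it is left. Starts anywhere
- yellow_lever_tip (a point): centre of the 13 mm ball end of the toggle under the yellow guard, 30 mm from its pivot
- brass_specimen: loose bystander: black round specimen mount (48 dia x 28 high, red stripe) with an upright brass pin 14 dia, 54 high in all (mm). Origin: centre of its underside
- copper_specimen: loose bystander: black round specimen mount (48 dia x 28 high, red stripe) with an upright copper pin 14 dia, 54 high in all (mm). Origin: centre of its underside
- jar: loose bystander: small closed sample jar, 48 dia x 65 high, white cap (mm). Origin: centre of its underside
- vial: loose bystander: slim amber vial with blue cap, 28 dia x 70 high (mm). Origin: centre of its underside
- loupe: loose bystander: black eye loupe standing upright, 42 dia x 36 high (mm). Origin: centre of its underside
- evidence_box: loose bystander: closed cardboard evidence box 90 x 70 x 35 high (mm). Origin: centre of its underside
- dish: loose bystander: white shallow dish, 80 dia x 18 high (mm). Origin: centre of its underside

How it is judged:
By the outcome, as a careful person would: the job done as asked, in the order asked, and still so for the second after the job is handed in, with the robot touching nothing.
It also fails if it takes over 58 s, if anything falls off the work surface, if the arm or the gripper's body presses on something with over 40 N, if the wrist force passes 120 N, or if a joint passes its speed limit or range.

## Working session

There is one attempt and no reset: what is moved stays moved. The work goes in short steps, Python scripts to look and compute and a shell command to move; the robot and the scene stay as the last step left them, time stands still between calls to the robot, and variables do not carry over. Pictures are saved under pics/ and viewed, at most 11 in all, crops included, and the job is handed in when it is done.

```bash
mkdir -p pics; python3 - <<'E'
from rig import get_state, imaging
import cv2,numpy as np
print(get_state())
for n in("scene","top"):
    im=imaging.get_image(n); cv2.imwrite(f"pics/{n}0.png",im[:,:,::-1])
    p=imaging.camera_params(n); print(n,{k:np.round(v,4).tolist() for k,v in p.items()})
print(imaging.camera_params("wrist"))
E
```

```text
{'clock': 0.0, 'qpos': array([ 1.05298395e+00,  2.76611065e-01,  1.50616245e+00, -3.40062199e-05,
        1.36067848e+00, -1.21014642e-01]), 'qd': array([ 2.05943314e-03,  3.11541439e-04, -2.21496943e-03, -9.47167183e-05,
       -9.85674811e-04, -2.52008038e-04]), 'effort': array([-1.96586559e-03, -4.16778481e+01, -2.45803821e+01,  1.78482048e-05,
        1.11054821e-02,  2.64267840e-05]), 'position': array([0.22199222, 0.52987636, 0.24941883]), 'ee_rot': array([-2.76140835e-04,  1.97096281e-01,  9.80383696e-01, -8.87868527e-04]), 'contact_force': array([ 0.23550929, -0.58659161,  0.64194771]), 'moment': array([-0.07197117,  0.01976004, -0.0568541 ]), 'gripper_force': 0.0, 'width': 0.08507631913421275}
scene {'camera_matrix': [[423.7326, 0.0, 314.8172], [0.0, 423.7326, 203.1901], [0.0, 0.0, 1.0]], 'cam_to_world': [[0.441, 0.5104, -0.7382, 1.4604], [0.8973, -0.2325, 0.3753, -0.4919], [0.0199, -0.8279, -0.5605, 0.7907], [0.0, 0.0, 0.0, 1.0]]}
top {'camera_matrix': [[382.4674, 0.0, 315.1743], [0.0, 382.4674, 206.2912], [0.0, 0.0, 1.0]], 'cam_to_world': [[-0.0071, -0.9984, 0.0557, 0.4421], [-0.9999, 0.0077, 0.0109, -0.0111], [-0.0113, -0.0556, -0.9984, 1.1182], [0.0, 0.0, 0.0, 1.0]]}
{'camera_matrix': array([[309.70691629,   0.        , 313.57837029],
       [  0.        , 309.70691629, 199.78096494],
       [  0.        ,   0.        ,   1.        ]]), 'T_tool_cam': array([[ 1.81484111e-04, -9.52272949e-01, -3.05247763e-01,
         7.94444945e-02],
       [ 9.99999908e-01,  5.39877268e-05,  4.26122835e-04,
         7.89265832e-04],
       [-3.89305616e-04, -3.05247812e-01,  9.52272871e-01,
        -1.24457837e-01],
       [ 0.00000000e+00,  0.00000000e+00,  0.00000000e+00,
         1.00000000e+00]])}
```

View pics/top0.png

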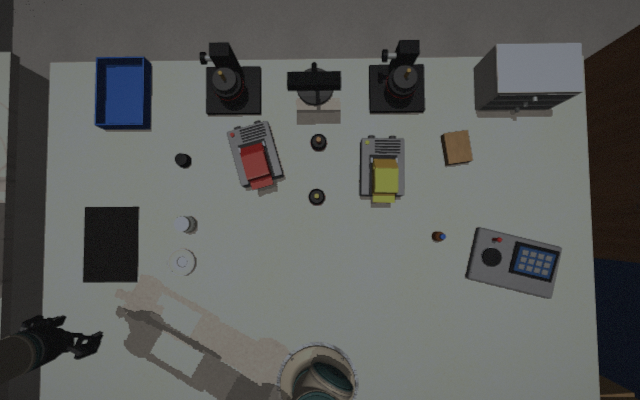

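View pics/scene0.png

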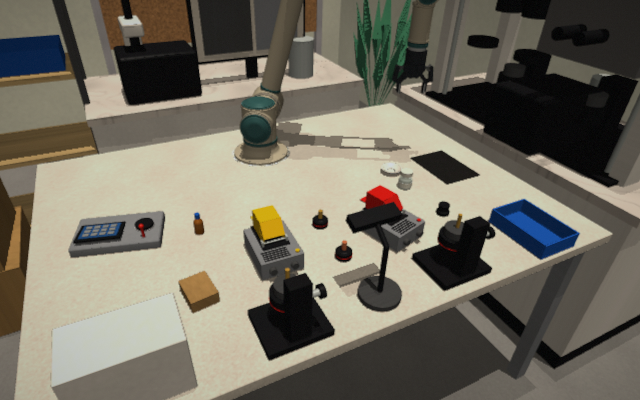

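The top view shows the red-guarded box around (255,153), with its hood and lip running down to about (262,186). A microscope stands behind it at (232,88), the lamp is at (315,85) and a specimen is at (318,142). The yellow box is at (383,168).

```bash
cat > h.py <<'E'
import numpy as np,cv2
from rig import get_state, imaging
from scipy.spatial.transform import Rotation as R
def Twrist():
    s=get_state();T=np.eye(4);q=s['ee_rot'];T[:3,:3]=R.from_quat([q[1],q[2],q[3],q[0]]).as_matrix();T[:3,3]=s['position'];return T
def rays(name,uv,T=None):
    p=imaging.camera_params(name);K=p['camera_matrix'];uv=np.atleast_2d(uv).astype(float)
    xy=(uv-K[:2,2])/K[0,0]
    if name=='wrist':
        r=np.linalg.norm(xy,axis=1)+1e-9
        d=np.c_[xy*(np.sin(r)/r)[:,None],np.cos(r)];M=T@p['T_tool_cam']
    else: d=np.c_[xy,np.ones(len(xy))];M=p['cam_to_world']
    return M[:3,3],d@M[:3,:3].T
def plane(name,uv,z,T=None):
    o,d=rays(name,uv,T);return o+d*((z-o[2])/d[:,2])[:,None]
E
python3 - <<'E'
from h import *
im=cv2.imread('pics/top0.png');c=im[40:220,190:370];cv2.imwrite('pics/topcrop.png',cv2.resize(c,None,fx=3.3,fy=3.3,interpolation=cv2.INTER_CUBIC))
b,g,r=[im[...,i].astype(int) for i in range(3)]
m=((r>90)&(r>2.2*g)&(r>2.2*b)).astype(np.uint8)
m=cv2.morphologyEx(m,cv2.MORPH_OPEN,np.ones((3,3)))
n,l,s,ce=cv2.connectedComponentsWithStats(m);i=1+s[1:,4].argmax();print(s[i],ce[i])
rect=cv2.minAreaRect(cv2.findContours((l==i).astype(np.uint8),0,1)[0][0]);print(rect)
bp=cv2.boxPoints(rect)
print(bp,plane('top',bp,.12).round(3))
for nme,uv,z in [('base microscope corners',[[206,114],[262,114],[206,67],[262,67]],0),('box top',[[227,130],[270,120],[285,178],[243,190]],.06),('copper/brass',[[318,142],[317,196]],.03)]: print(nme,plane('top',uv,z).round(3).tolist())
E
```

```text
[241 144  21  13 168] [250.80357143 149.82142857]
((250.660400390625, 149.8113250732422), (7.692190170288086, 21.977689743041992), 74.05460357666016)
[[239.03775 149.13208]
 [260.16983 143.09433]
 [262.28305 150.49057]
 [241.15097 156.52832]] [[0.651 0.2   0.12 ]
 [0.666 0.144 0.12 ]
 [0.646 0.138 0.12 ]
 [0.631 0.194 0.12 ]]
base microscope corners [[0.782, 0.324, 0.0], [0.781, 0.157, 0.0], [0.925, 0.326, 0.0], [0.923, 0.157, 0.0]]
box top [[0.718, 0.247, 0.06], [0.745, 0.126, 0.06], [0.581, 0.084, 0.06], [0.548, 0.201, 0.06]]
copper/brass [[0.688, -0.009, 0.03], [0.532, -0.005, 0.03]]
```

View pics/topcrop.png

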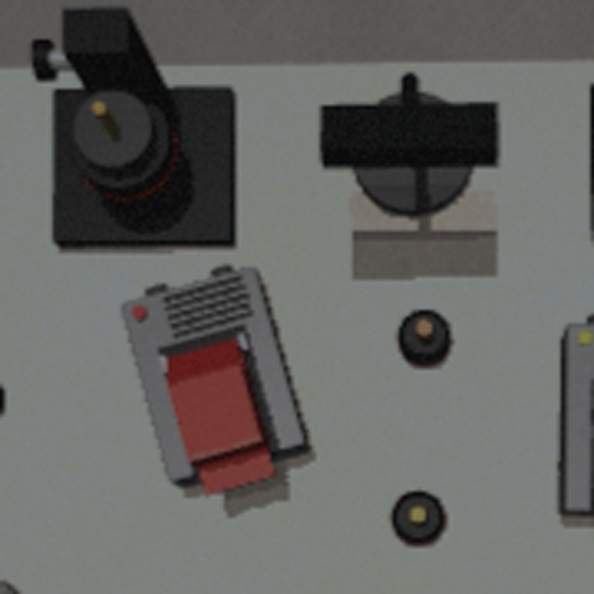

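The crop shows the box yawed by about +0.25 rad with the guard shut and its lip at the front. I'll go there with the gripper shut for a closer wrist view.

```bash
python3 -m inch '[{"claw":-1,"travel":[0.775,-0.99,0.15],"turn":0.205},{"claw":-1,"travel":[0.775,-0.99,0.15],"turn":0.205},{"claw":-1,"travel":[0.775,-0.99,0.15],"turn":0.205},{"claw":-1,"travel":[0.775,-0.99,0.15],"turn":0.205},{"claw":-1,"travel":[0.775,-0.99,0.15],"turn":0.205}]' 20; python3 -m inch '[{"claw":-1,"travel":[0.775,-0.99,0],"turn":0},{"claw":-1,"travel":[0.775,-0.99,0],"turn":0},{"claw":-1,"travel":[0.775,-0.99,0],"turn":0},{"claw":-1,"travel":[0.775,-0.99,0],"turn":0},{"claw":-1,"travel":[0.775,-0.99,0],"turn":0}]'; python3 -m inch '[{"claw":-1,"travel":[0,0,0],"turn":0},{"claw":-1,"travel":[0,0,0],"turn":0}]'
python3 - <<'E'
from h import *
T=Twrist();im=imaging.get_image('wrist');np.save('T1.npy',T);cv2.imwrite('pics/w1.png',im[:,:,::-1]);print(T.round(4),get_state()['qpos'])
E
```

```text
clock: 0.6
position: [0.3655, 0.3468, 0.2778]
ee_rot: [-0.0, -0.126, 0.992, 0.0]
contact_force: [1.7, 0.1, 0.3]
width: 0.0122
gripper_force: 0.0
clock: 1.1
position: [0.5199, 0.1494, 0.2777]
ee_rot: [-0.0, -0.123, 0.992, 0.0]
contact_force: [1.1, 0.2, 0.8]
width: 0.0004
gripper_force: 0.0
clock: 1.3
position: [0.5194, 0.1502, 0.2772]
ee_rot: [-0.001, -0.122, 0.993, 0.0]
contact_force: [-0.4, 0.3, -0.3]
width: 0.0
gripper_force: 0.0
[[-9.703e-01 -2.419e-01 -2.000e-03  5.194e-01]
 [-2.419e-01  9.703e-01  4.000e-04  1.502e-01]
 [ 1.800e-03  9.000e-04 -1.000e+00  2.772e-01]
 [ 0.000e+00  0.000e+00  0.000e+00  1.000e+00]] [ 1.54334278e-01  2.09988752e-01  1.52840708e+00  8.51620279e-04
  1.40500672e+00 -1.66284487e+00]
```

View pics/w1.png

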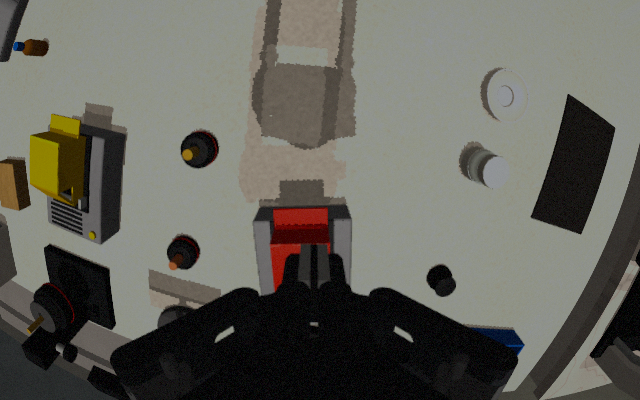

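The wrist view shows the red lip at rows 208–225, columns 274–328, with the front wall and roof below it and the box's front corners near (257,207) and (350,206). I'll measure from these.

```bash
python3 - <<'E'
from h import *
T=np.load('T1.npy');im=cv2.imread('pics/w1.png')
hsv=cv2.cvtColor(im,cv2.COLOR_BGR2HSV)
m=(((hsv[...,0]<8)|(hsv[...,0]>172))&(hsv[...,1]>150)&(hsv[...,2]>60))
for v in range(204,262,3):
    c=np.where(m[v,255:350])[0]+255
    if len(c)>5: print(v,c.min(),c.max(),im[v,290])
g=cv2.cvtColor(im,cv2.COLOR_BGR2GRAY)
print([int(x) for x in g[198:224,262]],[int(x) for x in g[198:224,344]]); print([int(x) for x in g[222,245:280]],[int(x) for x in g[222,325:360]])
def P(uv,z): return plane('wrist',uv,z,T).round(4).tolist()
print('lip',P([[274,208],[327.5,208]],.082)); 
E
```

```text
207 318 326 [31 29 40]
210 273 327 [ 21  33 149]
213 273 327 [ 11  22 148]
216 273 327 [ 21  33 150]
219 273 327 [ 22  29 148]
222 274 327 [ 23  30 149]
225 274 327 [  0   9 106]
228 274 326 [ 0  0 94]
231 275 326 [ 0  0 57]
234 278 314 [ 2  0 58]
240 278 326 [ 4  1 57]
243 276 329 [ 0  0 95]
246 270 329 [ 16  32 150]
249 270 330 [ 17  32 149]
252 271 329 [  4  27 145]
255 271 288 [22 18 22]
258 271 285 [14  7 15]
261 272 284 [14 17 13]
[134, 115, 103, 98, 97, 95, 96, 89, 68, 40, 32, 36, 38, 30, 37, 29, 39, 35, 36, 36, 41, 31, 42, 83, 98, 105] [105, 101, 99, 99, 90, 79, 56, 38, 33, 36, 32, 29, 36, 33, 28, 31, 34, 36, 37, 30, 50, 81, 100, 109, 111, 109]
[146, 146, 146, 147, 145, 145, 142, 119, 93, 93, 97, 97, 97, 96, 99, 97, 99, 98, 95, 96, 106, 102, 102, 96, 75, 24, 23, 28, 27, 49, 60, 59, 61, 67, 62] [59, 63, 53, 29, 30, 29, 35, 31, 59, 95, 109, 112, 110, 113, 112, 114, 112, 110, 109, 111, 111, 113, 110, 113, 108, 99, 91, 133, 147, 147, 145, 145, 145, 145, 146]
lip [[0.5614, 0.1177, 0.082], [0.5472, 0.1747, 0.082]]
```

```bash
python3 - <<'E'
import cv2
im=cv2.imread('pics/w1.png')[190:300,235:375];cv2.imwrite('pics/w1c.png',cv2.resize(im,None,fx=5,fy=5,interpolation=cv2.INTER_CUBIC))
E
```

```text
(no output)
```

View pics/w1c.png

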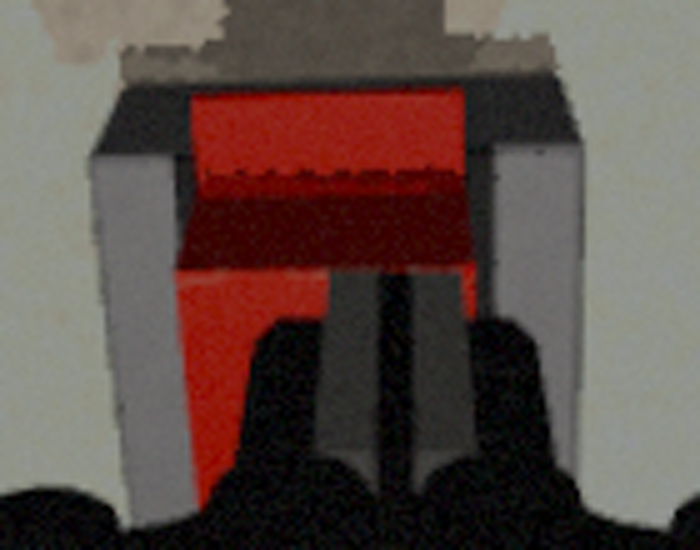

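The crop gives lip corners at (273.2,208.8) and (327.8,208), box-top front corners at (253.4,221) and (351.4,219), and the roof's front edge from (270.4,243.8) to (329.6,242.8).

```bash
python3 - <<'E'
from h import *
T=np.load('T1.npy')
def P(uv,z): return plane('wrist',uv,z,T)
L=P([[273.2,208.8],[327.8,208]],.082);B=P([[253.4,221],[351.4,219]],.06);F=P([[270.4,243.8],[329.6,242.8]],.12)
for n,p,w,bx in(('lip',L,.06,-.102),('box',B,.12,-.08),('roof',F,.06,-.078)):
    d=p[1]-p[0];yaw=np.arctan2(-d[0],d[1]);ex=np.array([np.cos(yaw),np.sin(yaw)]);mid=p.mean(0)
    print(n,'width',np.linalg.norm(d).round(4),w,'yaw',yaw.round(3),'mid',mid[:2].round(4),'-> centre',(mid[:2]-ex*bx).round(4), (mid[:2]-np.array([np.cos(.24),np.sin(.24)])*bx).round(4))
t=lambda u,v:(u/3.3+190,v/3.3+40)
print('top roof rear z.12',plane('top',[t(168,385),t(245,368),t(192,460),t(265,440)],.12).round(4).tolist(),'lip',plane('top',[t(207,495),t(273,478)],.082).round(4).tolist())
print('head', [plane('top',[t(70,20),t(115,75),t(115,170),t(150,230)],z).round(3).tolist() for z in (.1,.2,.25)])
E
```

```text
lip width 0.06 0.06 yaw 0.26 mid [0.5548 0.146 ] -> centre [0.6534 0.1722] [0.6539 0.1702]
box width 0.1173 0.12 yaw 0.267 mid [0.5764 0.1522] -> centre [0.6536 0.1734] [0.6542 0.1712]
roof width 0.0599 0.06 yaw 0.267 mid [0.5781 0.1523] -> centre [0.6534 0.1729] [0.6539 0.1709]
top roof rear z.12 [[0.6305, 0.1949, 0.12], [0.6436, 0.1332, 0.12], [0.57, 0.1755, 0.12], [0.5855, 0.1172, 0.12]] lip [[0.5457, 0.1701, 0.082], [0.5593, 0.1155, 0.082]]
head [[[0.941, 0.282, 0.1], [0.893, 0.244, 0.1], [0.813, 0.243, 0.1], [0.763, 0.214, 0.1]], [[0.892, 0.253, 0.2], [0.849, 0.219, 0.2], [0.777, 0.218, 0.2], [0.731, 0.192, 0.2]], [[0.867, 0.239, 0.25], [0.827, 0.206, 0.25], [0.759, 0.206, 0.25], [0.716, 0.181, 0.25]]]
```

```bash
python3 - <<'E'
from h import *
def tri(a,b):
    o1,d1=rays('top',a);o2,d2=rays('scene',b);d1=d1[0]/np.linalg.norm(d1);d2=d2[0]/np.linalg.norm(d2)
    s=np.linalg.lstsq(np.c_[d1,-d2],o2-o1,rcond=None)[0];p,q=o1+s[0]*d1,o2+s[1]*d2;return (p+q)/2,np.linalg.norm(p-q)
ex=np.array([.9659,.2588]);C=np.array([.6534,.1727])
for n,a,b in(('pin',(219.7,71.8),(460,214)),('arm top rear left?',(229,43),(485,222)),('arm top',(219,55),(474,221))):
    p,e=tri(a,b);d=p[:2]-C;print(n,p.round(3),'gap',e.round(3),'box frame',d@ex,-d[0]*ex[1]+d[1]*ex[0])
im=cv2.imread('pics/scene0.png')[165:295,330:510];cv2.imwrite('pics/sc.png',cv2.resize(im,None,fx=4,fy=4,interpolation=cv2.INTER_CUBIC))
E
```

```text
pin [0.84  0.24  0.169] gap 0.0 box frame 0.19711308920117576 0.016589836473725986
arm top rear left? [0.913 0.223 0.194] gap 0.031 box frame 0.2639689873606899 -0.018400010962885245
arm top [0.882 0.242 0.174] gap 0.004 box frame 0.2390188356855413 0.007853123836927094
```

View pics/sc.png

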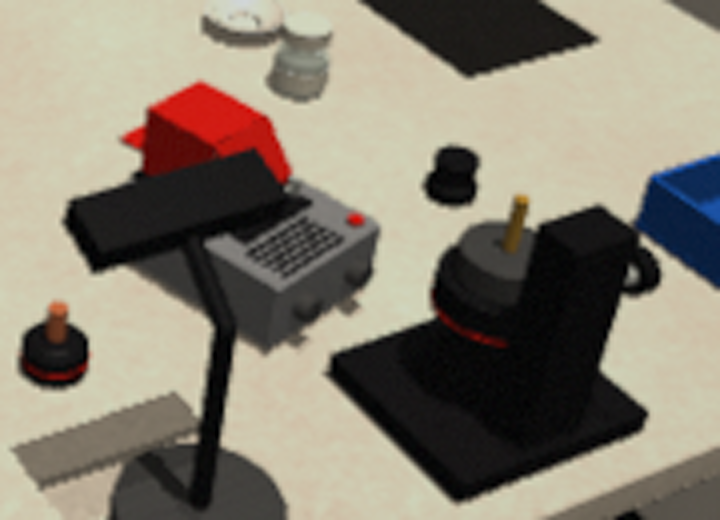

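The scene crop shows the microscope about 0.2 m high at most and the lamp head well to the -y side, so both clear the gripper's path. Next I'll check how far the shut fingertips reach.

```bash
python3 - <<'E'
from h import *
c=lambda u,v:(u/5+235,v/5+190)
uv=[c(328,270),c(376,272),c(412,272),c(468,272),c(262,322),c(318,450)]
for z in(.0,.01,.019,.032): print(z,plane('wrist',uv,z,np.eye(4)).round(4)[:,:2].tolist())
E
```

```text
0.0 [[0.0181, -0.0044], [0.0179, -0.0002], [0.0179, 0.003], [0.0179, 0.008], [0.0128, -0.0105], [-0.001, -0.0057]]
0.01 [[0.0132, -0.0049], [0.013, -0.0003], [0.013, 0.0032], [0.013, 0.0086], [0.0075, -0.0115], [-0.0074, -0.0063]]
0.019 [[0.0089, -0.0053], [0.0086, -0.0004], [0.0086, 0.0033], [0.0086, 0.0091], [0.0027, -0.0123], [-0.0131, -0.0068]]
0.032 [[0.0025, -0.0059], [0.0023, -0.0005], [0.0023, 0.0035], [0.0023, 0.0098], [-0.0042, -0.0135], [-0.0215, -0.0075]]
```

```bash
cat > go.py <<'E'
# usage: go.py "X,Y,Z;..." targets of the TCP in mm: X,Y from hinge in box axes, Z above the table -> shifts in move units
import sys
from h import *
y=.262;H=np.array([.6669,.1763]);M=np.array([[np.cos(y),-np.sin(y)],[np.sin(y),np.cos(y)]])
s=get_state();p=s['position'];T=Twrist()
print('t',round(s['clock'],2),'box mm',(M.T@(p[:2]-H)*1000).round(1),round(p[2]*1000,1),'F',(M.T@s['contact_force'][:2]).round(1),s['contact_force'][2].round(1),'turn needed',round((y-np.arctan2(-T[1,0],-T[0,0]))/np.pi,4))
for w in (sys.argv[1].split(';') if len(sys.argv)>1 else []):
    a=np.array(eval(w))/1000;t=np.r_[H+M@a[:2],a[2]];print(w,((t-p)/.2).round(3))
E
python3 -m inch '[{"claw":-1,"travel":[0.134,-0.031,-0.766],"turn":0.006},{"claw":-1,"travel":[0.134,-0.031,-0.766],"turn":0.006},{"claw":-1,"travel":[0.134,-0.031,-0.766],"turn":0.006},{"claw":-1,"travel":[0.134,-0.031,-0.766],"turn":0.006},{"claw":-1,"travel":[0.134,-0.031,-0.766],"turn":0.006}]'
python3 go.py "-125,0,124;-103,0,124;-100,0,126"
```

```text
clock: 1.85
position: [0.5446, 0.1462, 0.1242]
ee_rot: [-0.002, -0.133, 0.991, 0.0]
contact_force: [0.4, -0.1, 0.1]
width: 0.0003
gripper_force: 0.0
t 1.85 box mm [-125.9    2.6] 124.2 F [ 0.3 -0.2] 0.1 turn needed -0.0018
-125,0,124 [ 0.008 -0.011 -0.001]
-103,0,124 [ 0.114  0.017 -0.001]
-100,0,126 [0.129 0.021 0.009]
```

```bash
python3 -m inch '[{"claw":-1,"travel":[0.06,0.005,0],"turn":0},{"claw":-1,"travel":[0.114,0.017,0],"turn":0},{"claw":-1,"travel":[0.129,0.021,0.018],"turn":0},{"claw":-1,"travel":[0.143,0.025,0.045],"turn":0},{"claw":-1,"travel":[0.143,0.025,0.045],"turn":0}]'
python3 go.py "-92,0,142;-83,0,153;-73,0,164"
```

```text
clock: 2.35
position: [0.5724, 0.1499, 0.1364]
ee_rot: [-0.002, -0.133, 0.991, -0.0]
contact_force: [-9.7, -1.6, 4.9]
width: -0.0002
gripper_force: 4.8
t 2.35 box mm [-98.1  -1. ] 136.4 F [-9.7  0.9] 4.9 turn needed -0.0015
-92,0,142 [0.028 0.013 0.028]
-83,0,153 [0.072 0.025 0.083]
-73,0,164 [0.12  0.037 0.138]
```

```bash
python3 -m inch '[{"claw":-1,"travel":[0,0,0],"turn":0},{"claw":-1,"travel":[0,0,0],"turn":0}]'
python3 go.py "-92,0,142;-83,0,153;-73,0,164"
python3 - <<'E'
from h import *
im=imaging.get_image('wrist');cv2.imwrite('pics/w2.png',cv2.resize(im[120:320,200:440,::-1],None,fx=2.5,fy=2.5))
E
```

```text
clock: 2.55
position: [0.5721, 0.1498, 0.1359]
ee_rot: [-0.003, -0.133, 0.991, -0.0]
contact_force: [-8.2, -1.6, 5.4]
width: 0.0004
gripper_force: 4.6
t 2.55 box mm [-98.4  -1. ] 135.9 F [-8.3  0.6] 5.4 turn needed -0.0014
-92,0,142 [0.03  0.013 0.03 ]
-83,0,153 [0.073 0.025 0.085]
-73,0,164 [0.122 0.038 0.14 ]
```

View pics/w2.png

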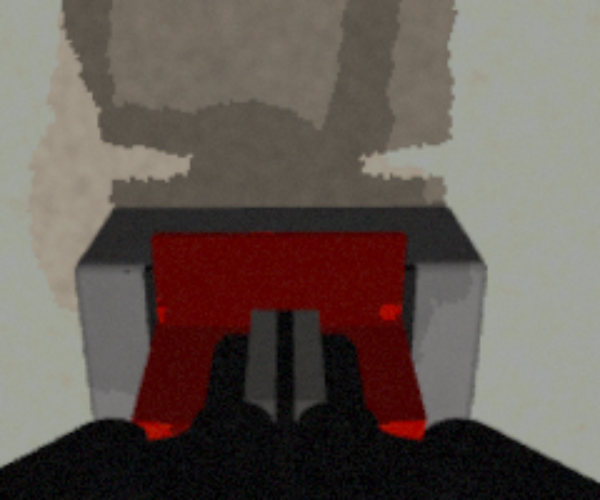

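The guard is still shut and the fingertip has ridden up to the roof's edge; the upward force means it is pressing on its rounded tip. I'll back off and go in lower on the wall, just above the lip.

```bash
python3 -m inch '[{"claw":-1,"travel":[-0.072,-0.009,0.0],"turn":0},{"claw":-1,"travel":[-0.072,-0.009,-0.13],"turn":0},{"claw":-1,"travel":[-0.072,-0.009,-0.13],"turn":0}]'
python3 go.py "-104,0,109;-101,0,109;-99,0,109;-97,0,114;-96.3,0,120"
```

```text
clock: 2.9
position: [0.56, 0.1484, 0.1078]
ee_rot: [-0.0, -0.133, 0.991, 0.0]
contact_force: [-1.5, 0.1, -0.4]
width: 0.0002
gripper_force: 0.0
t 2.9 box mm [-110.4    0.7] 107.8 F [-1.4  0.4] -0.4 turn needed -0.0013
-104,0,109 [0.032 0.005 0.006]
-101,0,109 [0.047 0.009 0.006]
-99,0,109 [0.056 0.011 0.006]
-97,0,114 [0.066 0.014 0.031]
-96.3,0,120 [0.069 0.015 0.061]
```

```bash
python3 -m inch '[{"claw":-1,"travel":[0.032,0.005,0],"turn":0},{"claw":-1,"travel":[0.047,0.009,0],"turn":0},{"claw":-1,"travel":[0.047,0.009,0],"turn":0}]'
python3 go.py "-99,0,109;-97,0,114;-96.3,0,120"
```

```text
clock: 3.2
position: [0.5674, 0.1496, 0.1092]
ee_rot: [-0.003, -0.133, 0.991, -0.0]
contact_force: [-8.7, -2.0, 5.4]
width: 0.0
gripper_force: 4.5
t 3.2 box mm [-103.   -0.] 109.2 F [-8.9  0.3] 5.4 turn needed -0.0014
-99,0,109 [ 0.019  0.005 -0.001]
-97,0,114 [0.029 0.008 0.024]
-96.3,0,120 [0.032 0.009 0.054]
```

The force ratio looks like friction dragging the tool up with the guard, so I need to lift more for each bit of push.

```bash
python3 -m inch '[{"claw":-1,"travel":[0,0,0.03],"turn":0},{"claw":-1,"travel":[0.005,0.001,0.06],"turn":0},{"claw":-1,"travel":[0.01,0.002,0.09],"turn":0},{"claw":-1,"travel":[0.01,0.002,0.09],"turn":0}]'
python3 go.py "-92,0,132;-83.5,0,148;-72,0,162;-58,0,173"
```

```text
clock: 3.6
position: [0.5735, 0.1508, 0.1276]
ee_rot: [0.002, -0.133, 0.991, 0.0]
contact_force: [-1.1, 1.3, -0.1]
width: -0.0001
gripper_force: 0.3
t 3.6 box mm [-96.8  -0.4] 127.6 F [-0.7  1.5] -0.1 turn needed -0.0013
-92,0,132 [0.022 0.008 0.022]
-83.5,0,148 [0.064 0.019 0.102]
-72,0,162 [0.119 0.034 0.172]
-58,0,173 [0.187 0.052 0.227]
```

```bash
python3 -m inch '[{"claw":-1,"travel":[0.022,0.008,0.035],"turn":0},{"claw":-1,"travel":[0.043,0.014,0.07],"turn":0},{"claw":-1,"travel":[0.064,0.019,0.102],"turn":0},{"claw":-1,"travel":[0.092,0.027,0.137],"turn":0},{"claw":-1,"travel":[0.119,0.034,0.172],"turn":0}]'
python3 go.py "-58,0,173;-44,0,181;-30,0,186;-15,0,188;0,0,188"
```

```text
clock: 4.1
position: [0.5968, 0.1577, 0.161]
ee_rot: [0.001, -0.133, 0.991, 0.0]
contact_force: [-0.5, 0.0, -0.1]
width: -0.0
gripper_force: 0.1
t 4.1 box mm [-72.5   0.2] 161.0 F [-0.5  0.2] -0.1 turn needed -0.0013
-58,0,173 [0.07  0.018 0.06 ]
-44,0,181 [0.138 0.036 0.1  ]
-30,0,186 [0.206 0.054 0.125]
-15,0,188 [0.278 0.074 0.135]
0,0,188 [0.35  0.093 0.135]
```

```bash
python3 - <<'E'
from h import *
T=Twrist();im=imaging.get_image('wrist');cv2.imwrite('pics/w3.png',cv2.resize(im[100:320,190:450,::-1],None,fx=2,fy=2))
E
```

```text
(no output)
```

View pics/w3.png

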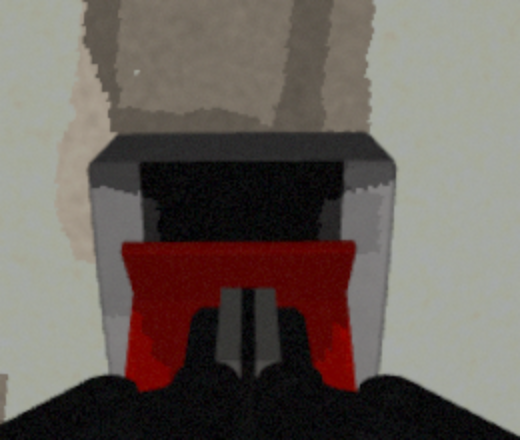

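The guard is lifting: the lip edge is at row 242 with the black plate visible under it, and the fingertip sits on the front wall. Continuing along the arc.

```bash
python3 -m inch '[{"claw":-1,"travel":[0.035,0.009,0.032],"turn":0},{"claw":-1,"travel":[0.07,0.018,0.06],"turn":0},{"claw":-1,"travel":[0.104,0.027,0.082],"turn":0},{"claw":-1,"travel":[0.138,0.036,0.1],"turn":0},{"claw":-1,"travel":[0.17,0.045,0.114],"turn":0}]'; python3 go.py "-30,0,186;-15,0,188;0,0,188"
```

```text
clock: 4.65
position: [0.6302, 0.1664, 0.1832]
ee_rot: [0.0, -0.133, 0.991, 0.0]
contact_force: [-0.4, 0.7, 0.9]
width: 0.0001
gripper_force: 0.1
t 4.65 box mm [-38.  -0.] 183.2 F [-0.2  0.8] 0.9 turn needed -0.0013
-30,0,186 [0.039 0.01  0.014]
-15,0,188 [0.111 0.03  0.024]
0,0,188 [0.183 0.049 0.024]
```

```bash
python3 -m inch '[{"claw":-1,"travel":[0.039,0.01,0.014],"turn":0},{"claw":-1,"travel":[0.075,0.02,0.02],"turn":0},{"claw":-1,"travel":[0.111,0.03,0.024],"turn":0},{"claw":-1,"travel":[0.147,0.04,0.024],"turn":0},{"claw":-1,"travel":[0.183,0.049,0.024],"turn":0}]'; python3 -m inch '[{"claw":-1,"travel":[0.03,0.008,0.01],"turn":0},{"claw":-1,"travel":[0.06,0.015,0.02],"turn":0},{"claw":-1,"travel":[0.06,0.015,0.02],"turn":0},{"claw":-1,"travel":[0.06,0.015,0.02],"turn":0}]';python3 go.py "-70,0,220;-70,0,110"
python3 - <<'E'
from h import *
im=imaging.get_image('scene');cv2.imwrite('pics/s2.png',cv2.resize(im[130:290,300:500,::-1],None,fx=3,fy=3))
E
```

```text
clock: 5.15
position: [0.6668, 0.1764, 0.188]
ee_rot: [0.0, -0.133, 0.991, 0.0]
contact_force: [-0.2, 0.5, 1.8]
width: -0.0001
gripper_force: 0.5
clock: 5.55
position: [0.6779, 0.179, 0.1915]
ee_rot: [-0.0, -0.133, 0.991, -0.0]
contact_force: [-0.2, 0.6, 0.5]
width: 0.0003
gripper_force: 0.1
t 5.55 box mm [11.3 -0.3] 191.5 F [-0.1  0.6] 0.5 turn needed -0.0013
-70,0,220 [-0.393 -0.104  0.142]
-70,0,110 [-0.393 -0.104 -0.408]
```

View pics/s2.png

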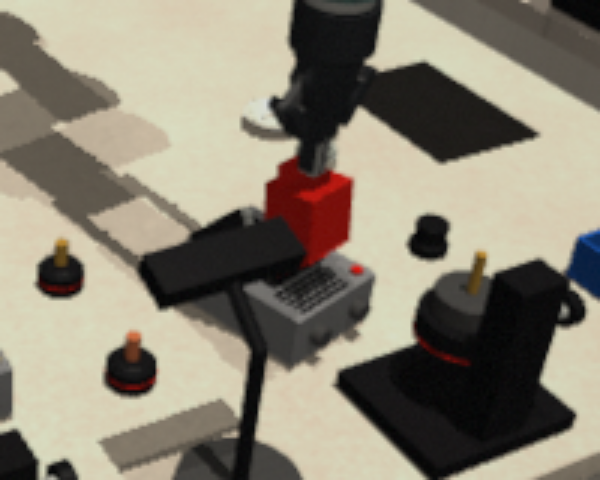

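The guard stands open, leaning on the finger, which is behind the lip. I'll lift straight out so it settles, then come to the front of the toggle.

```bash
python3 -m inch '[{"claw":-1,"travel":[0,0,0.15],"turn":0},{"claw":-1,"travel":[0,0,0.35],"turn":0},{"claw":-1,"travel":[-0.1,-0.026,0.35],"turn":0},{"claw":-1,"travel":[-0.44,-0.117,0.35],"turn":0},{"claw":-1,"travel":[-0.44,-0.117,0.35],"turn":0}]'; python3 -m inch '[{"claw":-1,"travel":[0,0,0],"turn":0},{"claw":-1,"travel":[0,0,0],"turn":0},{"claw":-1,"travel":[0,0,0],"turn":0},{"claw":-1,"travel":[0,0,0],"turn":0}]';python3 go.py "-82,0,250;-82,0,101"
python3 - <<'E'
from h import *
np.save('T4.npy',Twrist())
im=imaging.get_image('wrist')[:,:,::-1];s=imaging.get_image('scene')[:,:,::-1]
cv2.imwrite('pics/w4f.png',im)
a=cv2.resize(im[100:330,190:450],(520,460));b=cv2.resize(s[150:300,330,None][:,:0] if 0 else s[170:270,350:450],(280,280))
c=np.zeros((460,800,3),np.uint8);c[:,:520]=a;c[:280,520:]=b;cv2.imwrite('pics/w4.png',c)
E
```

```text
clock: 6.1
position: [0.5855, 0.1548, 0.2617]
ee_rot: [-0.002, -0.133, 0.991, -0.0]
contact_force: [0.5, 0.2, 0.5]
width: -0.0002
gripper_force: 0.0
clock: 6.5
position: [0.5911, 0.1558, 0.2614]
ee_rot: [0.0, -0.133, 0.991, 0.0]
contact_force: [0.1, 0.8, 0.1]
width: 0.0002
gripper_force: 0.0
t 6.5 box mm [-78.5  -0.1] 261.4 F [0.3 0.7] 0.1 turn needed -0.0013
-82,0,250 [-0.017 -0.004 -0.057]
-82,0,101 [-0.017 -0.004 -0.802]
```

View pics/w4.png

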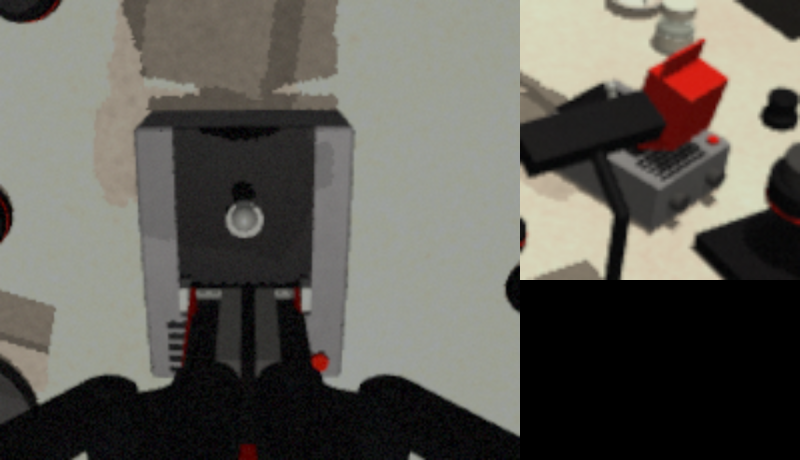

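The guard is fully open with its lip up (inset), and the toggle's ball is at crop (244,217), which is pixel (312,208.5). I'll locate it in the box's frame.

```bash
python3 - <<'E'
from h import *
y=.262;H=np.array([.6669,.1763]);M=np.array([[np.cos(y),-np.sin(y)],[np.sin(y),np.cos(y)]])
p=plane('wrist',[[312,208.5]],.094,np.load('T4.npy'))[0];print(M.T@(p[:2]-H))
E
python3 -m inch '[{"claw":-1,"travel":[-0.025,-0.007,-0.2],"turn":0},{"claw":-1,"travel":[-0.025,-0.007,-0.45],"turn":0},{"claw":-1,"travel":[-0.025,-0.007,-0.65],"turn":0},{"claw":-1,"travel":[-0.025,-0.007,-0.8],"turn":0},{"claw":-1,"travel":[-0.025,-0.007,-0.8],"turn":0}]';python3 go.py "-76,0,101;-66,0,101;-56,0,101;-46,0,101"
```

```text
[-5.43986089e-02 -6.68788597e-05]
clock: 7.1
position: [0.5819, 0.1538, 0.0969]
ee_rot: [-0.005, -0.133, 0.991, 0.0]
contact_force: [-0.2, -0.9, 0.6]
width: 0.0002
gripper_force: 0.0
t 7.1 box mm [-87.9   0.3] 96.9 F [-0.4 -0.9] 0.6 turn needed -0.0013
-76,0,101 [0.058 0.014 0.02 ]
-66,0,101 [0.106 0.027 0.02 ]
-56,0,101 [0.155 0.04  0.02 ]
-46,0,101 [0.203 0.053 0.02 ]
```

Ball at X = -54.4 mm, y = 0, just where an "off" toggle should be. Pushing it over.

```bash
python3 -m inch '[{"claw":-1,"travel":[0.058,0.014,0.01],"turn":0},{"claw":-1,"travel":[0.082,0.02,0.01],"turn":0},{"claw":-1,"travel":[0.106,0.027,0.01],"turn":0},{"claw":-1,"travel":[0.13,0.033,0.01],"turn":0},{"claw":-1,"travel":[0.155,0.04,0.01],"turn":0}]';python3 go.py "-52,0,101;-50,0,101;-48,0,101;-46,0,101"
```

```text
clock: 7.6
position: [0.6163, 0.1623, 0.1045]
ee_rot: [0.0, -0.133, 0.991, -0.0]
contact_force: [-2.2, -0.9, 1.7]
width: -0.0002
gripper_force: 1.3
t 7.6 box mm [-52.5  -0.4] 104.5 F [-2.4 -0.3] 1.7 turn needed -0.0013
-52,0,101 [ 0.002  0.003 -0.017]
-50,0,101 [ 0.011  0.005 -0.017]
-48,0,101 [ 0.021  0.008 -0.017]
-46,0,101 [ 0.031  0.011 -0.017]
```

```bash
python3 -m inch '[{"claw":-1,"travel":[0.008,0.003,-0.015],"turn":0},{"claw":-1,"travel":[0.016,0.005,-0.015],"turn":0},{"claw":-1,"travel":[0.016,0.005,-0.015],"turn":0}]';python3 go.py "-48,0,101"
```

```text
clock: 7.9
position: [0.617, 0.1624, 0.1013]
ee_rot: [-0.003, -0.133, 0.991, -0.001]
contact_force: [-7.8, -3.6, 8.1]
width: -0.0004
gripper_force: 5.0
t 7.9 box mm [-51.8  -0.5] 101.3 F [-8.5 -1.5] 8.1 turn needed -0.0014
-48,0,101 [ 0.018  0.007 -0.002]
```

The force rose sharply over 0.7 mm, so the toggle is at its stop. I'll withdraw and measure the ball.

```bash
python3 -m inch '[{"claw":-1,"travel":[-0.1,-0.025,0],"turn":0},{"claw":-1,"travel":[-0.14,-0.036,0.2],"turn":0},{"claw":-1,"travel":[-0.14,-0.036,0.45],"turn":0},{"claw":-1,"travel":[-0.14,-0.036,0.7],"turn":0},{"claw":-1,"travel":[-0.14,-0.036,0.8],"turn":0}]';python3 -m inch '[{"claw":-1,"travel":[0,0,0],"turn":0},{"claw":-1,"travel":[0,0,0],"turn":0}]';python3 go.py
python3 - <<'E'
from h import *
y=.262;H=np.array([.6669,.1763]);M=np.array([[np.cos(y),-np.sin(y)],[np.sin(y),np.cos(y)]])
T=Twrist();im=imaging.get_image('wrist');cv2.imwrite('pics/w5.png',im[:,:,::-1])
g=cv2.GaussianBlur(cv2.cvtColor(im,cv2.COLOR_RGB2GRAY),(3,3),0)
x0,x1,y0,y1=285,345,165,245
m=(g[y0:y1,x0:x1]>75).astype(np.uint8)
n,l,s,ce=cv2.connectedComponentsWithStats(m)
for i in range(1,n):
    if s[i,4]>30:
        uv=ce[i]+[x0,y0];p=plane('wrist',[uv],.094,T)[0];print(s[i],uv.round(1),(M.T@(p[:2]-H)*1000).round(1))
E
```

```text
clock: 8.4
position: [0.5941, 0.1567, 0.2668]
ee_rot: [0.006, -0.133, 0.991, 0.0]
contact_force: [0.0, 0.0, 0.5]
width: 0.0002
gripper_force: 0.0
clock: 8.6
position: [0.5913, 0.1562, 0.2604]
ee_rot: [0.0, -0.133, 0.991, 0.0]
contact_force: [0.4, -0.2, -0.2]
width: 0.0001
gripper_force: 0.0
t 8.6 box mm [-78.2   0.1] 260.4 F [ 0.3 -0.3] -0.2 turn needed -0.0013
[ 17  36  20  16 203] [311.8 207.7] [-55.2   0. ]
[21 58 12 11 98] [311.6 228.3] [-32.9  -0.2]
```

The ball is now at X = -32.9 (on = -33.7); the other blob is the pivot collar. The toggle is fully on. Now going over and behind the lip.

```bash
python3 -m inch '[{"claw":-1,"travel":[0.15,0.04,0.1],"turn":0},{"claw":-1,"travel":[0.35,0.094,0.1],"turn":0},{"claw":-1,"travel":[0.55,0.147,0.1],"turn":0},{"claw":-1,"travel":[0.62,0.166,0.1],"turn":0},{"claw":-1,"travel":[0.62,0.166,0.1],"turn":0}]';python3 go.py "52,0,190;40,0,190"
```

```text
clock: 9.15
position: [0.7165, 0.1895, 0.2759]
ee_rot: [-0.003, -0.133, 0.991, 0.0]
contact_force: [-0.2, 0.9, 0.0]
width: 0.0
gripper_force: 0.0
t 9.15 box mm [51.3 -0. ] 275.9 F [0.1 0.9] 0.0 turn needed -0.0013
52,0,190 [ 0.003  0.001 -0.43 ]
40,0,190 [-0.055 -0.014 -0.43 ]
```

```bash
python3 -m inch '[{"claw":-1,"travel":[0.003,0.001,-0.15],"turn":0},{"claw":-1,"travel":[0.003,0.001,-0.3],"turn":0},{"claw":-1,"travel":[0.003,0.001,-0.4],"turn":0},{"claw":-1,"travel":[0.003,0.001,-0.42],"turn":0},{"claw":-1,"travel":[0.003,0.001,-0.42],"turn":0}]';python3 go.py "40,0,191;25,0,191;10,0,191;-5,0,191;-20,0,191;-34,0,191;-40,0,200"
```

```text
clock: 9.65
position: [0.7144, 0.1892, 0.1953]
ee_rot: [-0.002, -0.133, 0.991, -0.0]
contact_force: [0.6, -0.3, 1.0]
width: -0.0001
gripper_force: 0.0
t 9.65 box mm [49.3  0.1] 195.3 F [ 0.5 -0.4] 1.0 turn needed -0.0013
40,0,191 [-0.045 -0.013 -0.022]
25,0,191 [-0.117 -0.032 -0.022]
10,0,191 [-0.189 -0.051 -0.022]
-5,0,191 [-0.262 -0.071 -0.022]
-20,0,191 [-0.334 -0.09  -0.022]
-34,0,191 [-0.402 -0.108 -0.022]
-40,0,200 [-0.431 -0.116  0.023]
```

```bash
python3 -m inch '[{"claw":-1,"travel":[-0.045,-0.012,-0.02],"turn":0},{"claw":-1,"travel":[-0.09,-0.024,-0.02],"turn":0},{"claw":-1,"travel":[-0.135,-0.036,-0.02],"turn":0},{"claw":-1,"travel":[-0.18,-0.048,-0.02],"turn":0},{"claw":-1,"travel":[-0.225,-0.06,-0.02],"turn":0}]';python3 go.py "-5,0,191;-20,0,191;-34,0,192;-40,0,200"
```

```text
clock: 10.15
position: [0.6702, 0.1773, 0.1936]
ee_rot: [0.001, -0.133, 0.991, 0.0]
contact_force: [-0.1, 0.8, -0.1]
width: 0.0001
gripper_force: 0.1
t 10.15 box mm [3.4 0.1] 193.6 F [0.1 0.8] -0.1 turn needed -0.0013
-5,0,191 [-0.04  -0.011 -0.013]
-20,0,191 [-0.113 -0.031 -0.013]
-34,0,192 [-0.18  -0.049 -0.008]
-40,0,200 [-0.209 -0.057  0.032]
```

```bash
python3 -m inch '[{"claw":-1,"travel":[-0.05,-0.013,-0.013],"turn":0},{"claw":-1,"travel":[-0.095,-0.026,-0.013],"turn":0},{"claw":-1,"travel":[-0.14,-0.038,-0.013],"turn":0},{"claw":-1,"travel":[-0.185,-0.05,-0.01],"turn":0},{"claw":-1,"travel":[-0.2,-0.054,0.05],"turn":0}]';python3 -m inch '[{"claw":-1,"travel":[0,0,0.25],"turn":0},{"claw":-1,"travel":[0,0,0.35],"turn":0},{"claw":-1,"travel":[-0.3,-0.08,0.35],"turn":0},{"claw":-1,"travel":[-0.45,-0.12,0.35],"turn":0},{"claw":-1,"travel":[-0.45,-0.12,0.35],"turn":0}]';python3 -m inch '[{"claw":-1,"travel":[0,0,0],"turn":0},{"claw":-1,"travel":[0,0,0],"turn":0},{"claw":-1,"travel":[0,0,0],"turn":0},{"claw":-1,"travel":[0,0,0],"turn":0},{"claw":-1,"travel":[0,0,0],"turn":0}]';python3 go.py
python3 - <<'E'
from h import *
np.save('T6.npy',Twrist())
im=imaging.get_image('wrist')[:,:,::-1];s=imaging.get_image('scene')[:,:,::-1]
cv2.imwrite('pics/w6f.png',im)
a=cv2.resize(im[130:330,200:440],(480,400));b=cv2.resize(s[150:290,310:470],(320,280))
c=np.zeros((400,800,3),np.uint8);c[:,:480]=a;c[:280,480:]=b;cv2.imwrite('pics/w6.png',c)
E
```

```text
clock: 10.65
position: [0.6285, 0.1662, 0.2017]
ee_rot: [-0.002, -0.133, 0.991, -0.0]
contact_force: [-0.5, 0.6, 0.3]
width: 0.0002
gripper_force: 0.0
clock: 11.15
position: [0.5347, 0.1417, 0.2737]
ee_rot: [-0.002, -0.133, 0.991, -0.0]
contact_force: [0.7, 0.5, 0.5]
width: 0.0002
gripper_force: 0.0
clock: 11.65
position: [0.5414, 0.1428, 0.2724]
ee_rot: [-0.0, -0.133, 0.991, 0.0]
contact_force: [-0.8, 0.8, 1.5]
width: 0.0003
gripper_force: 0.0
t 11.65 box mm [-1.299e+02  1.000e-01] 272.4 F [-0.5  1. ] 1.5 turn needed -0.0013
```

View pics/w6.png

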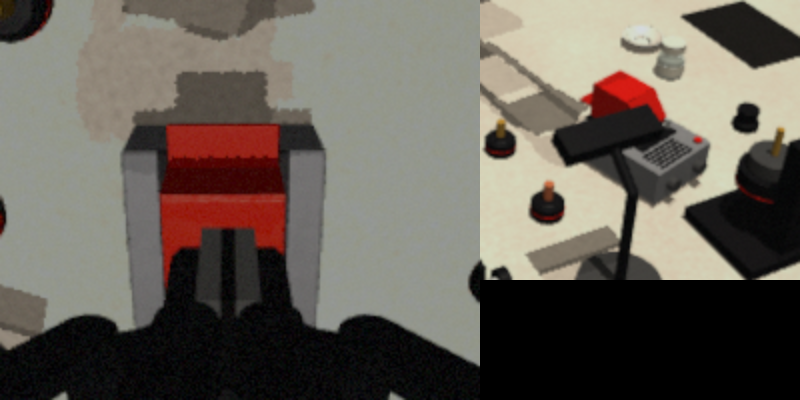

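The guard looks shut: lip edge at crop row 124, roof edge at row 194. I'll check its heights numerically.

```bash
python3 - <<'E'
from h import *
y=.262;H=np.array([.6669,.1763]);M=np.array([[np.cos(y),-np.sin(y)],[np.sin(y),np.cos(y)]]);T=np.load('T6.npy')
for n,uv,z in(('lip',[[283.5,192],[339,192]],.082),('roof',[[281,227.5],[343.5,226.5]],.12)):
    p=plane('wrist',uv,z,T);print(n,np.linalg.norm(p[1]-p[0]).round(4),((p[:,:2]-H)@M*1000).round(1).tolist())
print(get_state()['clock'])
E
```

```text
lip 0.059 [[-116.2, -30.2], [-116.4, 28.8]]
roof 0.0608 [[-91.3, -29.9], [-92.6, 30.9]]
11.75
```

The lip is at -116 mm and the roof edge at -92 mm, as they should be with the guard shut, and the robot is touching nothing. Handing in.

```bash
python3 -c "
from rig import ticket
print(ticket.sign_off())"
```

```text
the job is handed in; nothing more can be done
None
```

The lamp's toggle is fully on under the shut red guard, handed in at about 12 s with only light contact forces; because the tool could not tilt, I opened the guard by pushing its front wall just above the lip, not from under it.

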